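# Shut down the storage yard and put the trains to bed

### The job

Close the model railway's storage yard for the night. First make the yard dead: switch off its bank of five section switches in one drag of a finger along the row, leaving on the single switch set apart from them (it feeds the main line). Then push the drawer front of the stock cabinet so that it springs ajar, draw the drawer out, stand every vehicle from the sidings on its wheels in the drawer, lengthwise and side by side with the one already in there, and push the drawer home until it latches; leave the things lying about on the table undisturbed.

Things in the scene. Friction and masses are not known exactly. Their poses are not given: they have to be found in the camera images.
- yard: fixed board, 190 x 190 mm, with four sidings, rail tops 12 mm up; origin at the centre of its underside, tracks along its x at y = -69, -23, 23, 69 mm, buffer stops (21 mm high) at the +x end. Platforms 17 mm high fill the space beside the tracks, to 9 mm from each track's centre. Behind yard and panel, beyond world x = 0.57, a fixed viaduct with trains rises to z = 0.17.
- panel: fixed black switch box, aluminium top plate 34 mm above the table, 66 mm across (x), long in y (-79 to +91 mm); origin on the underside. Six rockers on its long axis x = 0: the bank at y = -58, -37, -16, 5, 26 mm, the main-line switch apart at y = 72 mm. The -x half of each rocker is its OFF half.
- sw1 (a joint): first rocker of the bank (y = -58 mm): -0.22 rad is on, +0.22 is off. Barrel-shaped cap 30 mm along x, 17 along y (radius 11, sloped sides a sliding finger rides over), tips about y at plate level, snaps over centre. OFF half's outer end: 7.8 mm above the plate when on, 1.2 when off (2.5 at x = -9 mm); about 1 N tips it. A finger sliding along y 3 mm above the plate, outside x = -9, tips it.
- sw2 (a joint): second rocker of the bank (y = -37 mm), same shape and values as sw1.
- sw3 (a joint): third rocker of the bank (y = -16 mm), same values.
- sw4 (a joint): fourth rocker of the bank (y = 5 mm), same values.
- sw5 (a joint): fifth rocker of the bank (y = 26 mm), same values.
- sw_main (a joint): the main-line rocker set apart (y = 72 mm), same values; on at the start and to stay on.
- cabinet: fixed low white stock cabinet, carcass 154 deep (x from -77 to 77 mm), 274 wide, 74 mm high, its 6 mm top overhanging in front to x = -87; a model hut and bus (up to 30 mm tall) at the rear of its top; origin at the centre of its underside, the drawer comes out along its -x, towards the robot.
- drawer (a joint): travel, m: 0 to 0.002 shut and latched, 0.150 fully out. No handle: pushed fully inward from 0 (4 to 5 N, to its stop at -0.0072) and let go, the push-push latch frees it and a spring sends it out to about 0.045. Beyond that it slides with 1 to 2 N and stays where left. Pushed in to the stop again (spring 2 to 4 N from 0.044 inward) and let go, it latches.
- drawer_front (a point): middle of the top edge of the drawer's front board, 66 mm above the table; the board is 12 mm thick (cabinet's x), 274 wide, 61 high; shut, it stands 8 mm clear of the carcass, its face 10 mm proud of the cabinet's top; its top edge is 20 mm or more above the roofs of vehicles inside. Moves with the drawer.
- drawer_in (a point): centre of the drawer's flat felt floor, 14 mm above the table; axes as the cabinet's. Inside 142 (x) by 252 mm (y): five lanes along x centred at y = -92, -46, 0, 46, 92 mm, marked by thin flush lines; back and side walls 30 mm high. With the drawer fully out all of it lies in front of the cabinet. Moves with the drawer.
- maroon_a: model rail vehicle (maroon and cream railcar with roof gear), 131 mm long, 19 wide, 29 tall to the roof, body sides vertical from 6 to 24 mm up; origin at the middle of its underside (wheels), y along its length, z up; 0.07 to 0.13 kg, weighted so low that it stays on its wheels when knocked. Absent (None) in some starts.
- maroon_b: model rail vehicle (maroon and cream railcar), 131 mm long, 19 wide, 26 tall to the roof, body sides vertical from 6 to 24 mm up; origin at the middle of its underside (wheels), y along its length, z up; 0.07 to 0.13 kg, weighted so low that it stays on its wheels when knocked. Absent (None) in some starts.
- yellow: model rail vehicle (white coach with a yellow stripe), 131 mm long, 19 wide, 26 tall to the roof, body sides vertical from 6 to 24 mm up; origin at the middle of its underside (wheels), y along its length, z up; 0.07 to 0.13 kg, weighted so low that it stays on its wheels when knocked. Absent (None) in some starts.
- loco: model rail vehicle (grey electric locomotive), 117 mm long, 20 wide, 32 tall to the roof, body sides vertical from 6 to 27 mm up; origin at the middle of its underside (wheels), y along its length, z up; 0.07 to 0.13 kg, weighted so low that it stays on its wheels when knocked. Absent (None) in some starts.
- kept_a: model rail vehicle (white coach with a green stripe), 131 mm long, 19 wide, 26 tall to the roof, body sides vertical from 6 to 24 mm up; origin at the middle of its underside (wheels), y along its length, z up; 0.07 to 0.13 kg, weighted so low that it stays on its wheels when knocked. Absent (None) in most starts. If present it stands from the start in the drawer, in the lane at y = -92 mm.
- kept_b: model rail vehicle (white coach with a green stripe), 131 mm long, 19 wide, 26 tall to the roof, body sides vertical from 6 to 24 mm up; origin at the middle of its underside (wheels), y along its length, z up; 0.07 to 0.13 kg, weighted so low that it stays on its wheels when knocked. Absent (None) in most starts. If present it stands from the start in the drawer, in the lane at y = 0 mm.
- kept_c: model rail vehicle (white coach with a light blue stripe), 131 mm long, 19 wide, 26 tall to the roof, body sides vertical from 6 to 24 mm up; origin at the middle of its underside (wheels), y along its length, z up; 0.07 to 0.13 kg, weighted so low that it stays on its wheels when knocked. Absent (None) in most starts. If present it stands from the start in the drawer, in the lane at y = 46 mm.
- rubber: track rubber block lying on the table, 27 x 62 x 19 mm, origin under its centre; a bystander.
- oil: small oil bottle with a red spout standing on the table, 22 mm across, 55 tall; a bystander.
- jar: small paint jar standing on the table, 30 mm across, 34 tall; a bystander.

How it is judged (in metres and radians):
On the way, in this order (a step that is already met when the one before it is completed fails the run):
1. all five switches of the bank are off (value of joint each of sw1, sw2, sw3, sw4, sw5 above 0.12 rad), for 0.2 s.
2. the drawer has sprung ajar (value of joint drawer above 0.03 m), for 0.2 s.
3. the drawer is drawn right out and every vehicle of the yard stands in it (value of joint drawer above 0.1 m and x of maroon_a in the frame of drawer_in between -0.012 and 0.012 m and y of maroon_a in the frame of drawer_in between -0.118 and 0.118 m and z of each of maroon_a, maroon_b, yellow, loco in the frame of drawer_in below 0.004 m and angle between each of maroon_a, maroon_b, yellow, loco's own z axis and vertical below 0.12 rad and angle between the y axis of each of maroon_a, maroon_b, yellow, loco and the x axis of drawer_in, either way round below 0.15 rad and x of maroon_b in the frame of drawer_in between -0.012 and 0.012 m and y of maroon_b in the frame of drawer_in between -0.118 and 0.118 m and x of yellow in the frame of drawer_in between -0.012 and 0.012 m and y of yellow in the frame of drawer_in between -0.118 and 0.118 m and x of loco in the frame of drawer_in between -0.012 and 0.012 m and y of loco in the frame of drawer_in between -0.118 and 0.118 m), for 0.2 s.
At the end, for the whole second after the job is handed in: The bank is off, the main-line switch on, the drawer latched (within 4 mm of home). Every vehicle, also the one kept there, stands in the drawer: wheels on the floor (4 mm), upright (7 deg), lengthwise (9 deg), within 12 mm of the middle of the drawer's length (all of step 1 and value of joint sw_main below -0.12 rad and value of joint drawer between -0.003 and 0.004 m and x of maroon_a in the frame of drawer_in between -0.012 and 0.012 m and y of maroon_a in the frame of drawer_in between -0.118 and 0.118 m and z of each of maroon_a, maroon_b, yellow, loco, kept_a, kept_b, kept_c in the frame of drawer_in below 0.004 m and angle between each of maroon_a, maroon_b, yellow, loco, kept_a, kept_b, kept_c's own z axis and vertical below 0.12 rad and angle between the y axis of each of maroon_a, maroon_b, yellow, loco, kept_a, kept_b, kept_c and the x axis of drawer_in, either way round below 0.15 rad and x of maroon_b in the frame of drawer_in between -0.012 and 0.012 m and y of maroon_b in the frame of drawer_in between -0.118 and 0.118 m and x of yellow in the frame of drawer_in between -0.012 and 0.012 m and y of yellow in the frame of drawer_in between -0.118 and 0.118 m and x of loco in the frame of drawer_in between -0.012 and 0.012 m and y of loco in the frame of drawer_in between -0.118 and 0.118 m and x of kept_a in the frame of drawer_in between -0.012 and 0.012 m and y of kept_a in the frame of drawer_in between -0.118 and 0.118 m and x of kept_b in the frame of drawer_in between -0.012 and 0.012 m and y of kept_b in the frame of drawer_in between -0.118 and 0.118 m and x of kept_c in the frame of drawer_in between -0.012 and 0.012 m and y of kept_c in the frame of drawer_in between -0.118 and 0.118 m); the robot touches nothing.
It fails at once if the main-line switch is switched off (value of joint sw_main above 0 rad).
It fails at once if the finger leaves the bank (fingertips some 4 cm above the plate) with part of its switches off and others still on (value of joint any of sw1, sw2, sw3, sw4, sw5 above 0.12 rad and value of joint any of sw1, sw2, sw3, sw4, sw5 below -0.05 rad and z of the grasp point in the frame of panel above 0.095 m).
It fails at once if a vehicle is lifted from the yard while a section is still on (height (world z) of any of maroon_a, maroon_b, yellow, loco above 0.07 m and value of joint any of sw1, sw2, sw3, sw4, sw5 below 0 rad).
It fails at once if the track rubber, oil bottle or paint jar is pushed more than 3 cm aside (distance of any of rubber, oil, jar from where it was at the start of the episode above 0.03 m).
Of maroon_a, maroon_b, yellow, loco only 2 to 4 are there at a start; the rules pass over those that are not, and their reading is None.
Of kept_a, kept_b, kept_c only 1 to 1 are there at a start; the rules pass over those that are not, and their reading is None.
At some moment in a run one of maroon_a, maroon_b, yellow, loco may be knocked a few centimetres aside while the robot is not near it.
It also fails if it takes over 210 s, if anything falls off the work surface, if the arm or the gripper's body presses on something with over 40 N, if the wrist force passes 120 N, or if a joint passes its speed limit or range.

### The arm

A 6-joint arm with a two-finger parallel gripper is mounted at the origin on a cart in front of the work surface, level with it; the furniture and walls round the work are solid. World frame = base frame: x ahead of the robot, y to its left, z up, the work surface at z = 0. Lengths are in m, angles in degrees, forces in N, time in s.
With the tool pointing down it reaches from about 0.4 to 0.825 m from the base axis. Payload 7 kg.
Tool frame: the origin (TCP) lies midway between the tips of the shut fingers; the grasp point (between the pads) lies 19 mm behind it; z points along the fingers, y is the direction in which the jaws open and shut (so a half turn about z gives the same grasp; the last joint's range is limited). The gripper opens to 88 mm and grips with 3 to 60 N. Pads are 19 mm wide; open, the fingers measure 130 mm over their backs; the gripper's body (78 mm by 193 mm) begins 47 mm behind the grasp point.
Start: joints at [84.059, 20.546, 0.682, 0, -70.136, -16.507], TCP at [0.258, 0.624, 0.227] pointing down, gripper open.
Joint ranges: [-176.03, 176.03], [-82.01, 121.73], [-58.28, 71.71], [-173.87, 95.51], [-174.79, -0.11], [-173.66, 173.66]. Speed limits (degrees/s): [136.94, 136.94, 172.46, 180, 180, 180].

### API

Orientations are given as a 3x3 rotation matrix whose columns are the frame's x, y, z axes.
In Python, from rig import robot gives the robot as it stands. Calls block until the motion is done:
- robot.goto(position, orientation): joint-space move of the TCP to a pose.
- robot.servo_line(position, ori=None, speed=0.15): straight line of the TCP; ori=None keeps the orientation; speed is the mean speed in m/s.
- robot.movej(angles): joint-space move.
- robot.move_gripper(opening): opening from 0.0 (shut) to 1.0 (fully open); the grip force is fixed at half the most; returns when the fingers have stopped.
- robot.dwell(seconds).
- robot.ik(position, orientation): joint angles nearest the present ones, or None.
- robot.grab_frame(name): name is "scene" or "top" or "wrist"; returns (picture, depth): 480x640x3 uint8, red, green, blue; 480x640 float32, m along the optical axis (not along the pixel's ray), 0 where there is no reading.
- robot.camera_info(name): a dict with "vfov" (degrees; the focal length in pixels is half the picture's height over the tangent of half this angle, whatever the lens; pixels are square), "cx", "cy" (the principal point, pixels), "view" (4x4, takes a point from world to camera coordinates); the wrist camera has in their place "T_tool_cam" (4x4, takes a point from camera to tool coordinates, whose origin is the TCP and whose axes are the flange's). Camera axes: x right, y down, z forward; pixel columns grow to the right and rows downward; lengths in m; the calibration is good to about 2 mm. A picture is of the moment at which its call begins: read the wrist's pose just before it. camera_info takes no time and is no camera call.
A pose or a line that the arm cannot do raises robot.Unreachable and nothing moves.
- robot.job_done(): hands the job in, once; it reports no verdict.
Readings, each from a call of its own:
- robot.read_t(): time.
- robot.read_qpos(): joint angles.
- robot.read_qvel(): joint speeds.
- robot.read_effort(): joint torques, N m.
- robot.read_position(): TCP position.
- robot.read_tcp_rot(): TCP orientation.
- robot.read_force(): force on the tool from outside, world axes, zero at the start.
- robot.read_ft_torque(): the same for the moment, N m.
- robot.read_grip_width(): opening from 0.0 (shut) to 1.0 (fully open).
Only numpy, scipy, OpenCV 4.12 (cv2) and the standard library are available. Lean on these libraries where they do the work, as an engineer would, in place of code of your own. Each camera call takes 0.05 s, during which the arm holds its last target. There are 200 camera calls.

## Working session

There is one attempt and no reset: what is moved stays moved. The work goes in short steps, each a Python script; the robot and the scene stay as the last script left them, time stands still between calls to the robot, and variables do not carry over. Pictures are saved under pics/ and viewed, about 12 in all and at most 16, crops included, and the job is handed in when it is done.

```bash
ls; mkdir -p pics; cat > h.py <<'E'
import numpy as np, cv2
from rig import robot
def cam(n):
    i=robot.camera_info(n); f=240/np.tan(np.radians(i['vfov']/2)); return i,f
def snap(n,name):
    T=np.eye(4); T[:3,:3]=np.array(robot.read_tcp_rot()).reshape(3,3); T[:3,3]=robot.read_position()
    p,d=robot.grab_frame(n); cv2.imwrite(f'pics/{name}.png',p[:,:,::-1])
    i,f=cam(n)
    M=T@np.array(i['T_tool_cam']) if n=='wrist' else np.linalg.inv(np.array(i['view']))
    np.savez(f'pics/{name}.npz',p=p,d=d,M=M,f=f,c=[i['cx'],i['cy']]); return p,d
def load(name): return np.load(f'pics/{name}.npz')
def w(D,u,v,z=None):
    """world point at pixel, by depth or on plane z"""
    M,f,c=D['M'],float(D['f']),D['c']
    r=np.array([(u-c[0])/f,(v-c[1])/f,1.])
    if z is None:
        r=r*D['d'][int(round(v)),int(round(u))]
        return M[:3,:3]@r+M[:3,3]
    R=M[:3,:3]@r; return M[:3,3]+R*(z-M[2,3])/R[2]
def cloud(D):
    v,u=np.mgrid[:480,:640]; d=D['d']; f=float(D['f']); c=D['c']
    P=np.stack([(u-c[0])/f*d,(v-c[1])/f*d,d],-1); W=P@D['M'][:3,:3].T+D['M'][:3,3]; W[d==0]=np.nan; return W
E
python3 - <<'E'
from h import *
for n in ('top','scene'):
    snap(n,n+'0'); print(n,robot.camera_info(n))
print(robot.camera_info('wrist'),robot.read_tcp_rot(),robot.read_t(),robot.read_grip_width())
E
```

```text
pics
top {'vfov': 47.38547463518679, 'cx': 317.04152960130875, 'cy': 236.71087136792968, 'view': array([[-0.02032112, -0.99977216,  0.00653329,  0.09232257],
       [-0.97934239,  0.01859008, -0.20135267,  0.5358422 ],
       [ 0.20118533, -0.01049004, -0.97949702,  1.51292298],
       [ 0.        ,  0.        ,  0.        ,  1.        ]])}
scene {'vfov': 56.708758894435384, 'cx': 318.9527686154649, 'cy': 235.10129158521517, 'view': array([[-0.7731558 , -0.63367269,  0.02624949,  0.42743316],
       [-0.26180684,  0.28119037, -0.92324924,  0.18795457],
       [ 0.57765672, -0.7206878 , -0.38330381,  1.09839855],
       [ 0.        ,  0.        ,  0.        ,  1.        ]])}
{'vfov': 63.13156563514264, 'cx': 323.02367087529376, 'cy': 240.38427203500635, 'T_tool_cam': array([[-3.94858364e-04, -9.53850138e-01, -3.00282798e-01,
         8.06623776e-02],
       [ 9.99999913e-01, -3.36590978e-04, -2.45771583e-04,
        -9.41400069e-04],
       [ 1.33356778e-04, -3.00282869e-01,  9.53850188e-01,
        -1.57293039e-01],
       [ 0.00000000e+00,  0.00000000e+00,  0.00000000e+00,
         1.00000000e+00]])} [[ 9.24176337e-01 -3.81965869e-01 -4.16395575e-04]
 [-3.81966060e-01 -9.24175224e-01 -1.44388282e-03]
 [ 1.66691482e-04  1.49345131e-03 -9.99998871e-01]] 0.1 0.9964256131167403
```

View pics/top0.png

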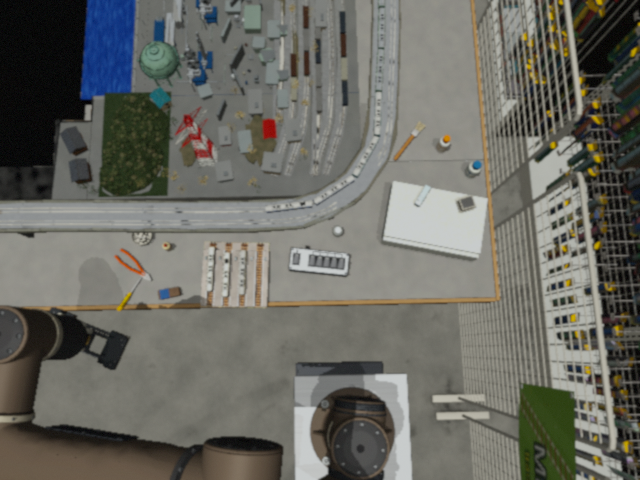

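View pics/scene0.png

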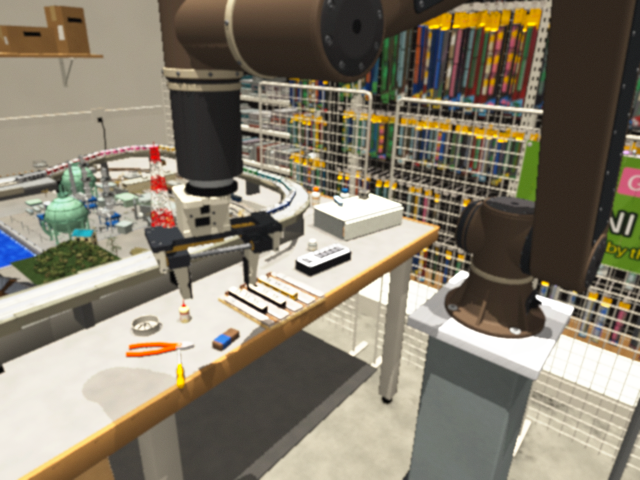

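The top view shows the yard near (236,275) with three vehicles on it, the panel at (320,261), the cabinet at (435,222), the rubber at (169,293), the oil bottle at (167,246) and the jar at (338,231).

```bash
python3 - <<'E'
from h import *
D=load('top0')
for n,u,v,z in [('yard',236,275,.012),('panelL',290,262,.034),('panelR',349,263,.034),('jar',338,231,.03),('rubber',169,293,.019),('oil',167,246,.05),('cabFL',384,242,.074),('cabFR',481,257,.074),('cabBL',395,182,.074),('cabBR',488,196,.074)]:
    print(n,w(D,u,v,z).round(3),w(D,u,v).round(3))
p=D['p'][165:315,195:500,::-1]
cv2.imwrite('pics/topc.png',cv2.resize(p,(795,391),interpolation=cv2.INTER_CUBIC))
# try reachable look poses
R=np.array([[1,0,0],[0,-1,0],[0,0,-1.]])
for pos in [(.42,.3,.35),(.45,.27,.4),(.4,.05,.3),(.4,-.2,.35),(.45,-.25,.3)]: print(pos,robot.ik(pos,R))
E
```

```text
yard [0.437 0.319 0.012] [0.436 0.318 0.018]
panelL [0.469 0.161 0.034] [0.47  0.161 0.029]
panelR [ 0.463 -0.009  0.034] [ 0.468 -0.011  0.001]
jar [0.558 0.02  0.03 ] [0.557 0.02  0.036]
rubber [0.388 0.509 0.019] [0.389 0.51  0.015]
oil [0.519 0.511 0.05 ] [0.522 0.514 0.038]
cabFL [ 0.515 -0.107  0.074] [ 0.523 -0.113  0.03 ]
cabFR [ 0.466 -0.378  0.074] [ 0.479 -0.402 -0.004]
cabBL [ 0.691 -0.147  0.074] [ 0.691 -0.147  0.073]
cabBR [ 0.644 -0.412  0.074] [ 0.663 -0.436  0.005]
(0.42, 0.3, 0.35) [ 57.35231071   2.01968448  -6.91303405   0.         -81.06728147
  32.64768929]
(0.45, 0.27, 0.4) [ 52.4010386    2.41921427  -0.27883852   0.         -87.30194721
  37.5989614 ]
(0.4, 0.05, 0.3) [ 35.53628742  -9.04537997 -23.39242675   0.         -75.65295322
  54.46371258]
(0.4, -0.2, 0.35) [ 128.03858283  -79.89146013  -13.85118997    0.         -156.04027016
  -38.03858283]
(0.45, -0.25, 0.3) [ -7.17945872   2.89135205 -12.31405884   0.         -74.79458911
  97.17945872]
```

View pics/topc.png

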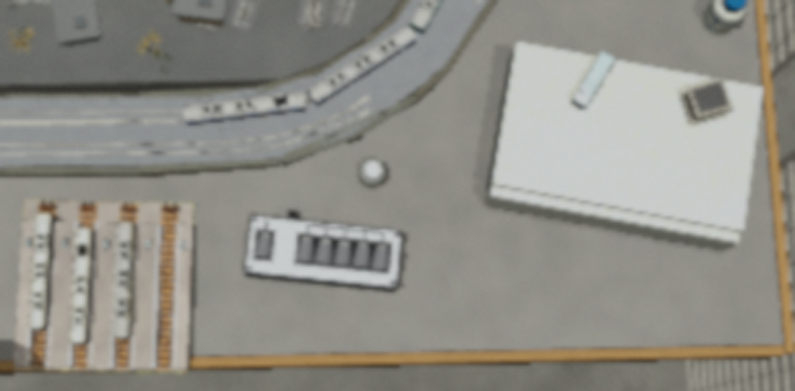

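The enlarged crop shows three vehicles on the yard. The panel's main switch is at the left (263,245), and the bank of five is to its right (305–380). The cabinet is turned about −10°. Next I take closer wrist views.

```bash
python3 - <<'E'
from h import *
R=np.array([[1,0,0],[0,-1,0],[0,0,-1.]])
robot.goto([.42,.26,.25],R); snap('wrist','w1')
robot.servo_line([.42,.08,.25],speed=.3); p,_=snap('wrist','w2')
print(robot.read_t(),robot.read_qpos())
a=cv2.imread('pics/w1.png'); b=cv2.imread('pics/w2.png')
D=load('w2')
cv2.imwrite('pics/w12.png',np.vstack([cv2.resize(a,(400,300)),cv2.resize(b,(400,300))]))
E
```

```text
2.4333 [ 3.74754798e+01 -4.65707573e+00 -2.62168480e+01 -8.42495130e-04
 -6.84335524e+01  5.25339602e+01]
```

View pics/w1.png

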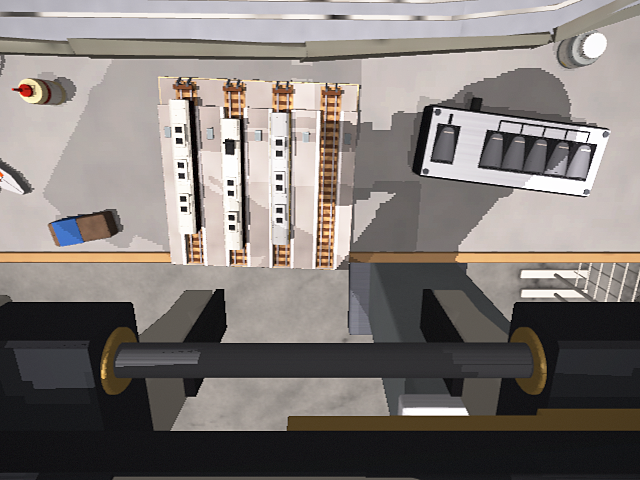

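View pics/w2.png

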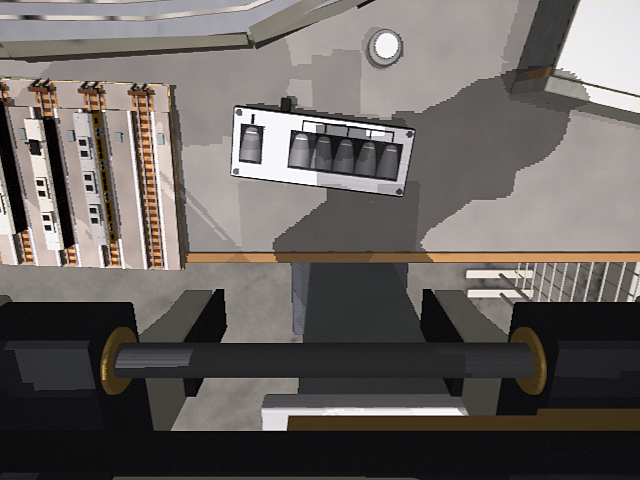

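w1 shows three vehicles on the left three tracks, at x of about 183, 232 and 280, with the fourth track empty. w2 shows the panel with its corners at (234,105), (413,129), (402,196) and (232,175). I'll fit the poses from the depth cloud.

```bash
cat >> h.py <<'E'
def rect(D,m):
    W=cloud(D); P=W[m(W)][:,:2].astype(np.float32)
    r=cv2.minAreaRect(P); b=cv2.boxPoints(r); return r,b,len(P)
E
python3 - <<'E'
from h import *
D=load('w2')
for u,v in [(239,111),(410,134),(400,192),(235,171),(234,105),(413,129),(402,196),(232,175)]:
    print(w(D,u,v,.034).round(4),w(D,u,v).round(4))
m=lambda W:(W[...,2]>.028)&(W[...,2]<.05)&(W[...,0]>.40)&(W[...,0]<.53)&(W[...,1]<.2)&(W[...,1]>-.05)
r,b,n=rect(D,m); print(r,n); print(b.round(4))
D=load('w1')
W=cloud(D)
for lo in (.2,.25,.3,.35):
    pass
m=(W[...,2]>.03)&(W[...,2]<.055)&(W[...,0]>.33)&(W[...,0]<.55)&(W[...,1]>.22)&(W[...,1]<.42)
n,L,S,C=cv2.connectedComponentsWithStats(m.astype(np.uint8))
for i in range(1,n):
    if S[i,4]>200:
        P=W[L==i]; r=cv2.minAreaRect(P[:,:2].astype(np.float32)); print(S[i],r,np.percentile(P[:,2],[50,90,99]).round(4))
        print(D['p'][L==i].mean(0).round(),np.array(cv2.boxPoints(r)).round(3).tolist())
# yard extents at z~.012-.017
m=lambda W:(W[...,2]>.009)&(W[...,2]<.025)&(W[...,0]>.33)&(W[...,0]<.56)&(W[...,1]>.2)&(W[...,1]<.45)
r,b,n=rect(D,m); print(r,n,b.round(3).tolist())
E
```

```text
[0.5069 0.1574 0.034 ] [0.5069 0.1572 0.035 ]
[0.4865 0.0009 0.034 ] [0.4865 0.0009 0.034 ]
[0.4325 0.007  0.034 ] [0.4327 0.0072 0.0347]
[0.4528 0.1648 0.034 ] [0.4528 0.1647 0.0341]
[0.512  0.1616 0.034 ] [5.130e-01 1.689e-01 3.000e-04]
[ 0.491  -0.0015  0.034 ] [ 0.4909 -0.0021  0.0315]
[0.4286 0.0049 0.034 ] [0.4278 0.004  0.0296]
[0.4491 0.1679 0.034 ] [0.4484 0.1689 0.0295]
((0.4695791006088257, 0.08258495479822159), (0.16981662809848785, 0.06596402823925018), 82.82994079589844) 12612
[[ 0.4263  0.0025]
 [ 0.4917 -0.0058]
 [ 0.5129  0.1627]
 [ 0.4475  0.1709]]
[ 169   99   29  135 2638] ((0.45394378900527954, 0.39473533630371094), (0.019531404599547386, 0.12641479074954987), 87.90025329589844) [0.0349 0.0377 0.0389]
[203. 199. 193.] [[0.38999998569488525, 0.3869999945163727], [0.5170000195503235, 0.382999986410141], [0.5170000195503235, 0.4020000100135803], [0.39100000262260437, 0.40700000524520874]]
[ 270  112   21  133 2533] ((0.44282281398773193, 0.30336952209472656), (0.019104190170764923, 0.1262190341949463), 88.51588439941406) [0.0349 0.0378 0.0389]
[201. 195. 192.] [[0.3790000081062317, 0.29499998688697815], [0.5059999823570251, 0.2919999957084656], [0.5059999823570251, 0.3109999895095825], [0.3799999952316284, 0.3149999976158142]]
[ 221  118   23  132 2527] ((0.43746936321258545, 0.3497089445590973), (0.019057614728808403, 0.12653997540473938), 87.62818145751953) [0.0348 0.0375 0.0396]
[202. 198. 194.] [[0.37400001287460327, 0.34299999475479126], [0.5, 0.33799999952316284], [0.5009999871253967, 0.3569999933242798], [0.375, 0.3619999885559082]]
((0.44034355878829956, 0.32654598355293274), (0.19043147563934326, 0.1892288476228714), 87.96183776855469) 25343 [[0.34200000762939453, 0.23499999940395355], [0.5320000052452087, 0.2280000001192093], [0.5379999876022339, 0.4180000126361847], [0.3490000069141388, 0.42500001192092896]]
```

```bash
cat >> h.py <<'E'
def Rz(a):
    a=np.radians(a); c,s=np.cos(a),np.sin(a); return np.array([[c,-s,0],[s,c,0],[0,0,1]])
DOWN=np.array([[1,0,0],[0,-1,0],[0,0,-1.]])
PY=-7.25; PO=np.array([.4688,.0766,0])
def pan(x,y,z): return PO+Rz(PY)@np.array([x,y,z])
E
python3 - <<'E'
from h import *
R=Rz(PY)@DOWN
robot.move_gripper(0.0)
robot.goto(pan(-.020,-.095,.12),R)
robot.servo_line(pan(-.020,-.095,.037),speed=.1)
print(robot.read_position(),pan(-.020,-.095,.037),robot.read_force())
for y in np.arange(-.07,.0301,.02):
    robot.servo_line(pan(-.020,y,.037),speed=.05); print(round(y,3),np.round(robot.read_force(),2))
robot.servo_line(pan(-.020,.028,.055),speed=.05)
snap('scene','s1'); snap('top','t1')
try:
    robot.servo_line(pan(-.07,.028,.07),speed=.1); print('back')
except robot.Unreachable: print('unreach')
snap('wrist','w3'); print(robot.read_position(),robot.read_t())
E
```

```text
[ 0.43750514 -0.01475568  0.03758147] [ 0.436971   -0.01511649  0.037     ] [-0.41562755  0.33925595 -0.10432143]
-0.07 [0.28 0.13 0.21]
-0.05 [ 0.13 -0.04 -0.28]
-0.03 [ 0.5   0.11 -0.58]
-0.01 [-0.45 -0.8  -0.59]
0.01 [ 0.61  0.35 -0.04]
0.03 [-0.13  1.04  0.21]
back
[0.40334049 0.11352558 0.07010052] 10.2667
```

View pics/w3.png

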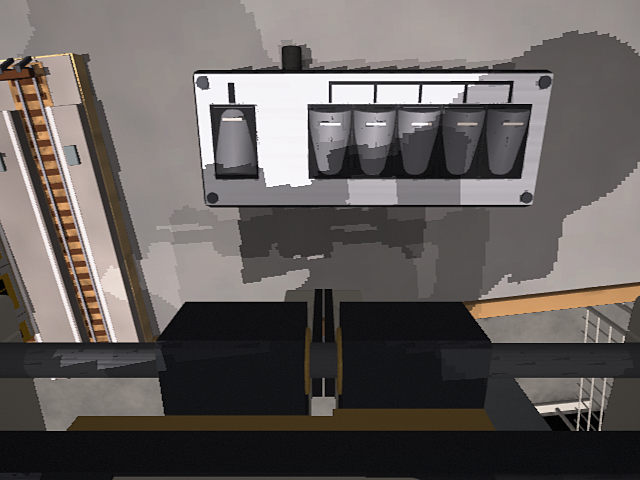

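w3 shows all five bank rockers tipped the other way from the main-line one at (236,140), which is unchanged. Next I look at the cabinet.

```bash
python3 - <<'E'
from h import *
R=Rz(-10)@DOWN
p=np.array(robot.read_position())
robot.servo_line([p[0],p[1],.2],speed=.2)
print(robot.ik([.41,-.2,.25],R))
robot.servo_line([.41,-.2,.25],R,speed=.2)
print(robot.read_qpos(),robot.read_t())
snap('wrist','w4'); D=load('w4')
m=lambda W:(W[...,2]>.069)&(W[...,2]<.079)&(W[...,0]>.42)&(W[...,1]<-.05)
r,b,n=rect(D,m); print(r,n,b.round(4).tolist())
m=lambda W:(W[...,2]>.060)&(W[...,2]<.0695)&(W[...,0]>.42)&(W[...,1]<-.05)
r,b,n=rect(D,m); print(r,n,b.round(4).tolist())
E
```

```text
[ -1.1404544   -1.57741548 -23.37274229   0.         -68.20467319
  81.1404544 ]
[-1.08430844e+00 -1.59865757e+00 -2.34063596e+01 -6.78129438e-03
 -6.82009880e+01  8.11218520e+01] 12.8083
((0.534416913986206, -0.24304141104221344), (0.278227835893631, 0.07043454051017761), 80.01341247558594) 33108 [[0.475600004196167, -0.37389999628067017], [0.5450000166893005, -0.3862000107765198], [0.5932000279426575, -0.11209999769926071], [0.5238999724388123, -0.09989999979734421]]
((0.4991089403629303, -0.2352035790681839), (0.2733083665370941, 0.011658195406198502), 77.89153289794922) 4969 [[0.46470001339912415, -0.3675999939441681], [0.47609999775886536, -0.3700000047683716], [0.5335000157356262, -0.10279999673366547], [0.5220999717712402, -0.10040000081062317]]
```

View pics/w4.png

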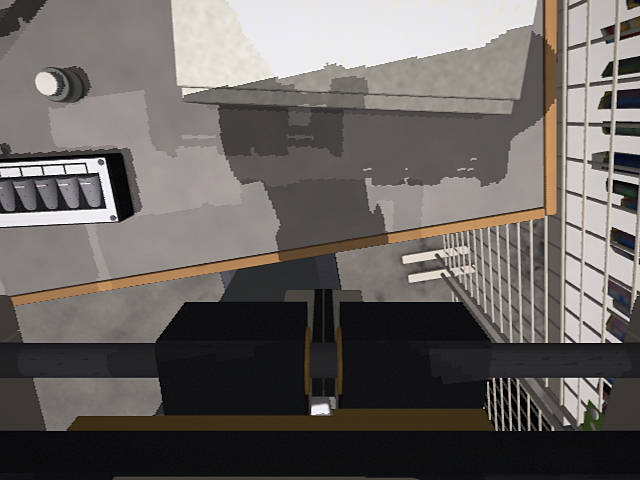

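```bash
cat >> h.py <<'E'
CY=-10.0; CO=np.array([.5854,-.2520,0])
def cab(x,y,z): return CO+Rz(CY)@np.array([x,y,z])
RC=Rz(CY)@DOWN
def tocab(p): return Rz(-CY)@(np.array(p)-CO)
def fx(): return float(Rz(CY)[:,0]@np.array(robot.read_force()))
E
python3 - <<'E'
from h import *
robot.servo_line(cab(-.17,0,.15),RC,speed=.2)
robot.servo_line(cab(-.14,0,.045),speed=.15)
robot.servo_line(cab(-.112,0,.045),speed=.08)
f0=fx(); print('f0',f0)
for x in np.arange(-.111,-.090,.001):
    robot.servo_line(cab(x,0,.045),speed=.03); f=fx()-f0; print(round(x,4),round(tocab(robot.read_position())[0],4),round(f,2))
    if abs(f)>9: break
robot.servo_line(cab(-.19,0,.045),speed=.3)
robot.dwell(.5)
robot.servo_line(cab(-.19,0,.2),speed=.3)
robot.servo_line([.41,-.2,.25],speed=.2)
snap('wrist','w5'); print(robot.read_t())
E
```

```text
f0 0.3326029196782653
-0.111 -0.1113 0.91
-0.11 -0.11 -0.63
-0.109 -0.109 0.12
-0.108 -0.1079 0.1
-0.107 -0.1069 -0.64
-0.106 -0.1059 0.5
-0.105 -0.1049 -1.11
-0.104 -0.1044 -1.33
-0.103 -0.1037 -3.68
-0.102 -0.1023 -5.01
-0.101 -0.1011 -4.27
-0.1 -0.1 -4.13
-0.099 -0.0992 -4.0
-0.098 -0.0983 -5.23
-0.097 -0.0975 -4.83
-0.096 -0.0965 -5.06
-0.095 -0.0958 -6.15
-0.094 -0.0958 -9.37
21.5083
```

View pics/w5.png

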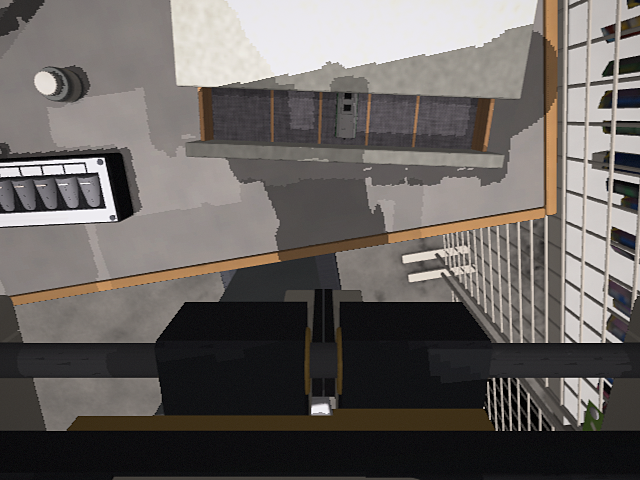

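The drawer has sprung ajar. The kept coach is in the middle lane at (346,115), and the front board's top edge runs from (187,148) to (505,160). I'll measure the board and pull the drawer out.

```bash
python3 - <<'E'
from h import *
D=load('w5'); W=cloud(D); C=(W-CO)@Rz(CY)   # cab frame
def st(n,m):
    P=C[m]; print(n,len(P),np.percentile(P,[1,50,99],axis=0).round(4).tolist())
z=C[...,2]
bm=(z>.060)&(z<.069)&(C[...,0]<-.11)&(C[...,0]>-.17)&(abs(C[...,1])<.16)
st('board',bm); print(cv2.minAreaRect(C[bm][:,:2].astype(np.float32)))
st('kept',(z>.025)&(z<.05)&(abs(C[...,1])<.03)&(C[...,0]>-.127)&(C[...,0]<-.09))
st('topfront',(z>.07)&(z<.078)&(C[...,0]<-.06)&(abs(C[...,1])<.2))
for pos in [(-.238,.06,.06),(-.238,.06,.2),(-.26,.06,.045),(-.262,0,.045),(-.27,0,.055),(-.25,-.06,.06)]:
    print(pos,np.hypot(*cab(*pos)[:2]).round(3),robot.ik(cab(*pos),RC))
E
```

```text
board 4598 [[-0.1416, -0.1302, 0.0616], [-0.1321, 0.0044, 0.065], [-0.1229, 0.1367, 0.0668]]
((-0.13247878849506378, 0.0030962228775024414), (0.2738417983055115, 0.012325339019298553), 87.88958740234375)
kept 781 [[-0.1268, -0.0088, 0.0285], [-0.1055, 0.0018, 0.0369], [-0.0901, 0.0253, 0.0482]]
topfront 10728 [[-0.0851, -0.1341, 0.0712], [-0.071, -0.0136, 0.0731], [-0.0601, 0.1348, 0.075]]
(-0.238, 0.06, 0.06) 0.392 [  6.54618315   4.77049809 -46.22755333   0.         -39.00194857
  73.45381685]
(-0.238, 0.06, 0.2) 0.392 [  6.54618315  -6.39636455 -34.53180613   0.         -61.86455842
  73.45381685]
(-0.26, 0.06, 0.045) 0.371 [ 7.67198163e+00  4.32002390e+00 -4.98041100e+01  2.54444375e-14
 -3.58758661e+01  7.23280184e+01]
(-0.262, 0, 0.045) 0.387 [ -2.53877773   5.95457724 -47.84672787   0.         -36.19869489
  82.53877773]
(-0.27, 0, 0.055) 0.38 [ -2.35729473   4.08886139 -48.01281736   0.         -37.89832125
  82.35729473]
(-0.25, -0.06, 0.06) 0.424 [-12.25335289   7.83627463 -42.4729081    0.         -39.69081727
  92.25335289]
```

```bash
python3 - <<'E'
from h import *
D=load('w5'); W=cloud(D)
bm=None
z=W[...,2]
Cold=(W-CO)@Rz(-10.)
bm=(z>.060)&(z<.069)&(Cold[...,0]<-.11)&(Cold[...,0]>-.17)&(abs(Cold[...,1])<.16)
r=cv2.minAreaRect(W[bm][:,:2].astype(np.float32)); print('board world',r)
for yaw in (-11.5,-12,-12.5):
    C=(W-CO)@Rz(yaw)
    m=(z>.0705)&(z<.0785)&(C[...,0]<-.05)&(abs(C[...,1])<.2)
    e=[]
    for y in np.arange(-.12,.13,.02):
        s=m&(abs(C[...,1]-y)<.01); e.append(np.percentile(C[s][:,0],.5).round(4))
    m=bm; e2=[]
    for y in np.arange(-.12,.13,.02):
        s=m&(abs(C[...,1]-y)<.01); e2.append(np.median(C[s][:,0]).round(4))
    print(yaw,e,np.polyfit(np.arange(-.12,.13,.02),e,1),np.polyfit(np.arange(-.12,.13,.02),e2,1))
    # side edges of top
    s=(z>.0705)&(z<.0785)&(C[...,0]>-.08)&(C[...,0]<-.0); print(np.percentile(C[s][:,1],[.3,99.7]))
E
```

```text
board world ((0.45547154545783997, -0.22594615817070007), (0.27384185791015625, 0.012325340881943703), 77.88959503173828)
-11.5 [np.float64(-0.0835), np.float64(-0.0833), np.float64(-0.0831), np.float64(-0.0828), np.float64(-0.0826), np.float64(-0.0824), np.float64(-0.0822), np.float64(-0.082), np.float64(-0.0817), np.float64(-0.0815), np.float64(-0.0813), np.float64(-0.0811), np.float64(-0.0809)] [ 0.01096154 -0.08218462] [ 0.01054945 -0.13216923]
[-0.13770925  0.13553726]
-12 [np.float64(-0.0825), np.float64(-0.0824), np.float64(-0.0824), np.float64(-0.0823), np.float64(-0.0823), np.float64(-0.0823), np.float64(-0.0822), np.float64(-0.0822), np.float64(-0.0821), np.float64(-0.0821), np.float64(-0.0821), np.float64(-0.082), np.float64(-0.082)] [ 0.00200549 -0.08222308] [ 0.00178571 -0.13214615]
[-0.138118    0.13508792]
-12.5 [np.float64(-0.0814), np.float64(-0.0816), np.float64(-0.0817), np.float64(-0.0818), np.float64(-0.082), np.float64(-0.0821), np.float64(-0.0823), np.float64(-0.0824), np.float64(-0.0825), np.float64(-0.0826), np.float64(-0.0828), np.float64(-0.083), np.float64(-0.0831)] [-0.00695055 -0.08225385] [-0.0067033  -0.13213846]
[-0.1385293   0.13468303]
```

```bash
sed -i 's/^CY=.*/CY=-12.1; CO=np.array([.5893,-.2547,0])/' h.py; python3 - <<'E'
from h import *
robot.servo_line(cab(-.115,0,.15),RC,speed=.2)
robot.servo_line(cab(-.115,0,.053),speed=.1)
f0=fx(); print('f0',f0,robot.read_force())
robot.servo_line(cab(-.205,0,.053),speed=.06); print(fx()-f0)
for x in np.arange(-.208,-.232,-.002):
    robot.servo_line(cab(x,0,.053),speed=.04); f=fx()-f0; print(round(x,4),tocab(robot.read_position()).round(4)[:2],round(f,2))
    if abs(f)>8: break
robot.servo_line(cab(x+.006,0,.053),speed=.05)
robot.servo_line(cab(x+.01,0,.15),speed=.15)
robot.servo_line(cab(-.22,0,.27),speed=.2)
snap('wrist','w6'); print(robot.read_t())
E
```

```text
f0 0.042098540819092 [ 0.06992528  0.12533825 -0.35087923]
-0.8405630602531677
-0.208 [-0.2083 -0.    ] 0.65
-0.21 [-0.2102 -0.    ] -0.04
-0.212 [-0.2122 -0.    ] 0.55
-0.214 [-0.2143 -0.    ] -0.38
-0.216 [-0.2163 -0.    ] 0.28
-0.218 [-0.2182 -0.    ] -0.83
-0.22 [-0.2203  0.    ] -0.28
-0.222 [-0.2223 -0.    ] -0.8
-0.224 [-2.227e-01  1.000e-04] 5.53
-0.226 [-0.2228  0.0003] 8.44
29.4083
```

View pics/w6.png

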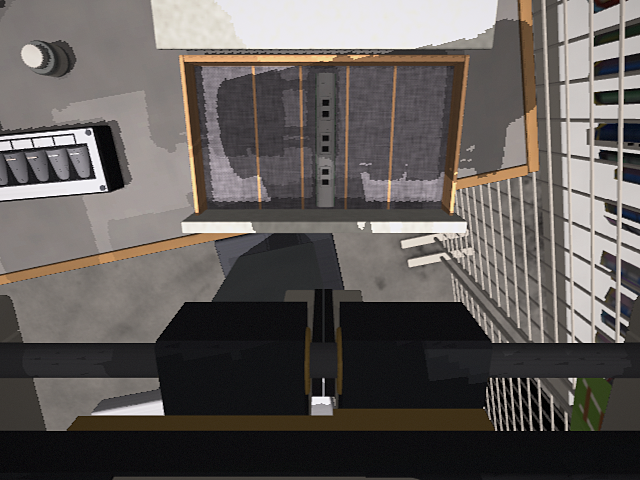

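The drawer is fully out, with its interior spanning about (195–460, 60–215) and the kept coach at (325,140). I'll measure the drawer frame, then take a fresh look at the yard.

```bash
python3 - <<'E'
from h import *
D=load('w6'); C=(cloud(D)-CO)@Rz(CY); z=C[...,2]
bm=(z>.060)&(z<.070)&(C[...,0]<-.2)&(C[...,0]>-.28)&(abs(C[...,1])<.16)
print('board',cv2.minAreaRect(C[bm][:,:2].astype(np.float32)))
fl=(z>.009)&(z<.019)&(C[...,0]<-.08)&(C[...,0]>-.24)&(abs(C[...,1])<.13)
print('floor',np.percentile(C[fl],[.2,50,99.8],axis=0).round(4).tolist())
wl=(z>.038)&(z<.052)&(C[...,0]<-.08)&(C[...,0]>-.24)&(abs(C[...,1])>.1)&(abs(C[...,1])<.15)
print('walls',np.percentile(C[wl],[.2,50,99.8],axis=0).round(4).tolist())
k=(z>.03)&(z<.05)&(abs(C[...,1])<.03)&(C[...,0]>-.232)&(C[...,0]<-.094)
print('kept',cv2.minAreaRect(C[k][:,:2].astype(np.float32)),np.percentile(C[k][:,2],[50,95]))
robot.move_gripper(.3); print(robot.read_grip_width())
robot.servo_line([.42,.1,.27],Rz(-5)@DOWN,speed=.3)
robot.servo_line([.40,.30,.25],Rz(-2)@DOWN,speed=.3)
snap('wrist','w7'); print(robot.read_t(),robot.read_qpos())
D=load('w7'); W=cloud(D)
m=(W[...,2]>.03)&(W[...,2]<.06)&(W[...,0]>.33)&(W[...,0]<.56)&(W[...,1]>.2)&(W[...,1]<.45)
n,L,S,_=cv2.connectedComponentsWithStats(m.astype(np.uint8))
for i in range(1,n):
    if S[i,4]>200: print(S[i],cv2.minAreaRect(W[L==i][:,:2].astype(np.float32)),np.percentile(W[L==i][:,2],[50,99]))
E
```

```text
board ((-0.24007023870944977, 0.00012017786502838135), (0.011948314495384693, 0.2731856405735016), 0.0047820815816521645)
floor [[-0.2349, -0.1261, 0.011], [-0.1577, 0.0093, 0.0134], [-0.0926, 0.1263, 0.0187]]
walls [[-0.2351, -0.1343, 0.038], [-0.1454, 0.1008, 0.0428], [-0.0871, 0.1349, 0.0514]]
kept ((-0.16419124603271484, -0.001293734647333622), (0.019063545390963554, 0.12577077746391296), 89.63584899902344) [0.03685811 0.04022085]
0.2952847474822715
32.15 [ 5.93362722e+01  2.90091866e+00 -1.88039461e+01  1.55646464e-03
 -6.82992808e+01  2.85924169e+01]
[ 206   79   29  139 2742] ((0.45400431752204895, 0.3948611915111542), (0.019369453191757202, 0.12632139027118683), 87.67152404785156) [0.03496913 0.03890432]
[ 307   89   22  137 2664] ((0.44253355264663696, 0.30349937081336975), (0.01900411769747734, 0.12596598267555237), 88.28290557861328) [0.03502451 0.03890716]
[ 257   97   25  136 2637] ((0.4372897744178772, 0.34987348318099976), (0.019052064046263695, 0.12662677466869354), 87.70006561279297) [0.03488269 0.03956644]
```

View pics/w7.png

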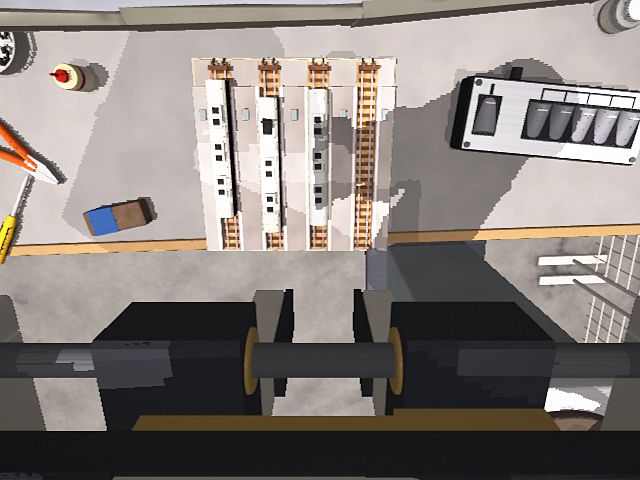

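w7 agrees with the first look: vehicles at columns 218, 270 and 318, matching w1 to within 0.5 mm. I'll pick the first one.

```bash
cat >> h.py <<'E'
def yard(name):
    robot.servo_line([.40,.30,.25],Rz(-2.2)@DOWN,speed=.3)
    snap('wrist',name); W=cloud(load(name)); o=[]
    m=(W[...,2]>.03)&(W[...,2]<.06)&(W[...,0]>.33)&(W[...,0]<.56)&(W[...,1]>.2)&(W[...,1]<.45)
    n,L,S,_=cv2.connectedComponentsWithStats(m.astype(np.uint8))
    for i in range(1,n):
        if S[i,4]>200:
            (c,s,a)=cv2.minAreaRect(W[L==i][:,:2].astype(np.float32))
            if s[0]>s[1]: a-=90
            a=a if a<45 else a-90
            o.append((c[0],c[1],a,max(s),min(s)))
    o.sort(key=lambda t:t[1]); print(np.round(o,4).tolist()); return o
def pick(v):
    x,y,a=v[:3]; R=Rz(a)@DOWN
    robot.move_gripper(.3)
    robot.servo_line([x,y,.12],R,speed=.25)
    robot.servo_line([x,y,.06],speed=.15)
    robot.servo_line([x,y,.021],speed=.06); print('down',robot.read_position().round(4) if hasattr(robot.read_position(),'round') else robot.read_position(),np.round(robot.read_force(),2))
    robot.move_gripper(0); print('grip',robot.read_grip_width())
    robot.servo_line([x,y,.06],speed=.06)
    robot.servo_line([x,y,.15],speed=.2); print('lift',robot.read_grip_width(),np.round(robot.read_force(),2))
def place(yl,xl=-.164):
    robot.servo_line(cab(xl,yl,.15),RC,speed=.25)
    robot.servo_line(cab(xl,yl,.08),speed=.2); print('held',robot.read_grip_width())
    robot.servo_line(cab(xl,yl,.03),speed=.1)
    robot.servo_line(cab(xl,yl,.0235),speed=.03); print('at',np.round(robot.read_force(),2))
    robot.move_gripper(.27); robot.dwell(.2)
    robot.servo_line(cab(xl,yl,.07),speed=.06)
    robot.servo_line(cab(xl,yl,.20),speed=.25)
E
python3 - <<'E'
from h import *
o=yard('w8'); pick(o[0]); place(-.055)
robot.servo_line(cab(-.22,0,.27),speed=.2); snap('wrist','w9'); print(robot.read_t())
E
```

```text
[[0.443, 0.3037, -1.9075, 0.1261, 0.0192], [0.4372, 0.3498, -2.2812, 0.1261, 0.0191], [0.4539, 0.3949, -2.31, 0.1266, 0.0193]]
down [0.4431 0.3037 0.021 ] [0.21 0.25 0.71]
grip 0.21063176258816507
lift 0.20904667573176897 [ 0.    0.06 -0.15]
held 0.20825981124049991
at [-0.67  0.32 -0.23]
43.3167
```

View pics/w9.png

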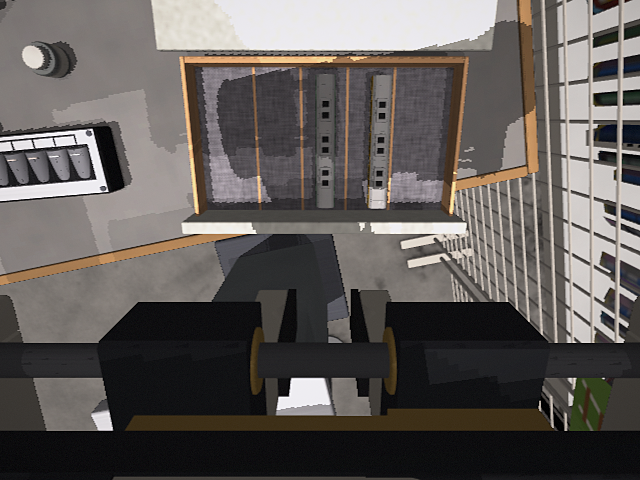

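The first vehicle stands straight in the drawer at (379,140). On to the other two.

```bash
cat >> h.py <<'E'
def drawer(name,xc=-.164):
    snap('wrist',name); C=(cloud(load(name))-CO)@Rz(CY); z=C[...,2]
    m=(z>.03)&(z<.056)&(abs(C[...,1])<.118)&(C[...,0]>xc-.069)&(C[...,0]<xc+.069)
    n,L,S,_=cv2.connectedComponentsWithStats(m.astype(np.uint8))
    for i in range(1,n):
        if S[i,4]>150: P=C[L==i]; print('drawer:',cv2.minAreaRect(P[:,:2].astype(np.float32)),np.percentile(P[:,2],[50,95]).round(4))
E
python3 - <<'E'
from h import *
robot.servo_line([.42,.1,.27],Rz(-5)@DOWN,speed=.3)
o=yard('w10')
assert len(o)==2
pick(o[0]); place(.0905)
robot.servo_line(cab(-.22,0,.27),speed=.2); drawer('w11')
robot.servo_line([.42,.1,.27],Rz(-5)@DOWN,speed=.3)
o=yard('w12'); print(robot.read_t())
assert len(o)==1 and robot.read_grip_width()>.2
pick(o[0]); place(.0455)
robot.servo_line(cab(-.22,0,.27),speed=.2); drawer('w13'); print(robot.read_t())
E
```

```text
[[0.4375, 0.3498, -2.4747, 0.1264, 0.019], [0.454, 0.3947, -2.1009, 0.1255, 0.0195]]
down [0.4376 0.3499 0.021 ] [ 0.91 -0.34  1.85]
grip 0.21044465578314003
lift 0.21132427321126968 [ 0.83 -1.24 -1.02]
held 0.20570310793663485
at [-3.81 -0.88 31.15]
drawer: ((-0.16419203579425812, -0.001226905733346939), (0.018986951559782028, 0.12582136690616608), 89.62154388427734) [0.0369 0.0402]
drawer: ((-0.16507357358932495, -0.05426342785358429), (0.12602737545967102, 0.019536351785063744), 0.09241396188735962) [0.0369 0.0402]
drawer: ((-0.16496768593788147, 0.09178538620471954), (0.019242433831095695, 0.0723523274064064), 89.59805297851562) [0.0448 0.054 ]
[[0.4539, 0.3949, -2.2066, 0.1257, 0.0194]]
58.15
down [0.4541 0.395  0.021 ] [-0.74 -0.06  0.98]
grip 0.2117552608389426
lift 0.2114537696658336 [-0.75  0.02 -0.59]
held 0.21053141488839497
at [-0.32 -0.54 -0.15]
drawer: ((-0.1643013060092926, 0.046180613338947296), (0.01935182884335518, 0.12644390761852264), 89.86176300048828) [0.0369 0.0402]
drawer: ((-0.16409024596214294, -0.0012639956548810005), (0.019085511565208435, 0.12616857886314392), 89.6229019165039) [0.0369 0.0402]
drawer: ((-0.16495181620121002, -0.05423741787672043), (0.12577033042907715, 0.019468199461698532), 0.016478875651955605) [0.0369 0.0402]
drawer: ((-0.16224250197410583, 0.09170637279748917), (0.01964385062456131, 0.07711349427700043), 89.4124984741211) [0.045  0.0541]
69.175
```

View pics/w13.png

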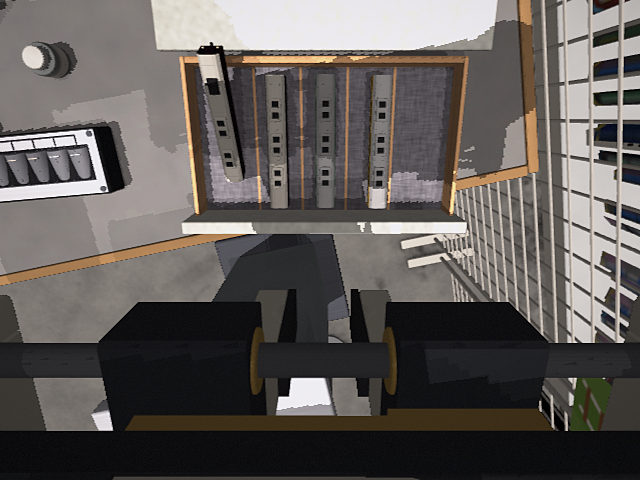

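One placement went wrong: the second vehicle, at (222,115), has its rear end up on the drawer's back wall. I'll measure its roof line and regrasp it.

```bash
python3 - <<'E'
from h import *
D=load('w13'); C=(cloud(D)-CO)@Rz(CY); z=C[...,2]; p=D['p']
v,u=np.mgrid[:480,:640]
m=(u>192)&(u<248)&(v>38)&(v<186)&(z>.030)&(C[...,1]>.06)&(C[...,1]<.122)&(C[...,0]<.0)
n,L,S,_=cv2.connectedComponentsWithStats(m.astype(np.uint8))
for i in range(1,n):
    if S[i,4]>150:
        P=C[L==i]; print(S[i],cv2.minAreaRect(P[:,:2].astype(np.float32)))
        for x in np.arange(-.22,-.05,.01):
            Q=P[abs(P[:,0]-x)<.003]
            if len(Q)>5: print(round(x,3),len(Q),np.percentile(Q[:,1],[2,50,98]).round(4),np.percentile(Q[:,2],[5,50,95]).round(4))
a=cv2.imread('pics/w13.png')[30:240,170:300]; b=cv2.imread('pics/w11.png')[30:240,170:300]
cv2.imwrite('pics/c13.png',np.hstack([cv2.resize(a,None,fx=2.8,fy=2.8,interpolation=cv2.INTER_CUBIC),cv2.resize(b,None,fx=2.8,fy=2.8)]))
E
```

```text
[ 193   39   55  143 4003] ((-0.13567224144935608, 0.10055319964885712), (0.05528916046023369, 0.12556159496307373), 79.88817596435547)
-0.2 31 [0.0854 0.0914 0.0976] [0.0301 0.0307 0.0314]
-0.19 100 [0.0829 0.0903 0.1   ] [0.0312 0.0348 0.037 ]
-0.18 116 [0.0822 0.0895 0.1001] [0.0349 0.0428 0.046 ]
-0.17 139 [0.0824 0.0887 0.0998] [0.0356 0.0477 0.0504]
-0.16 142 [0.0824 0.089  0.0999] [0.0366 0.0515 0.0542]
-0.15 160 [0.0825 0.0885 0.1001] [0.0422 0.059  0.0626]
-0.14 171 [0.0823 0.0885 0.1002] [0.0482 0.0644 0.0666]
-0.13 175 [0.0824 0.0891 0.1002] [0.0544 0.0687 0.0712]
-0.12 203 [0.0825 0.0889 0.1002] [0.0602 0.0742 0.0788]
-0.11 215 [0.0825 0.0885 0.1004] [0.0646 0.0809 0.0847]
-0.1 226 [0.0824 0.0891 0.1003] [0.0718 0.0854 0.0883]
-0.09 434 [0.0702 0.0854 0.1178] [0.0354 0.0442 0.0896]
-0.08 363 [0.0641 0.0854 0.1069] [0.0719 0.0731 0.0746]
```

View pics/c13.png

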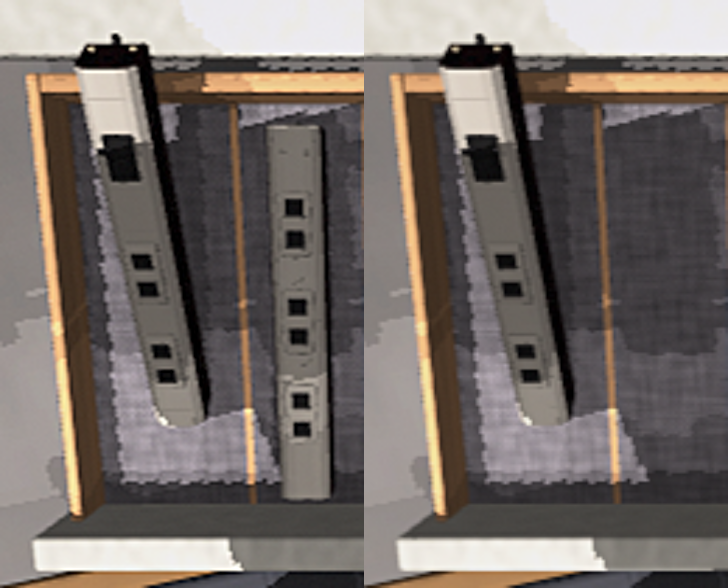

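The vehicle is pitched about 29° with no yaw, and its rear rests on the cabinet's top edge. It was probably knocked along its track just after my look. I'll compute a tilted grasp.

```bash
python3 - <<'E'
from h import *
D=load('w13')
for u,v in [(208.5,55),(208.5,57),(234,172),(234,176),(235,178),(235,180),(235,182),(235,184)]: print(u,v,tocab(w(D,u,v)).round(4))
C=(cloud(D)-CO)@Rz(CY); z=C[...,2]
v,u=np.mgrid[:480,:640]
m=(abs(C[...,1]-.0913)<.005)&(z>.022)&(C[...,0]<-.093)&(C[...,0]>-.23)&(u<250)
P=C[m]; P=P[np.argsort(P[:,0])]
k=(P[:,0]>-.19)&(P[:,0]<-.1); s,c=np.polyfit(P[k][:,0],P[k][:,2],1)
for _ in range(4):
    r=P[:,2]-s*P[:,0]-c; k=(abs(r)<.002)&(P[:,0]>-.2); s,c=np.polyfit(P[k][:,0],P[k][:,2],1)
t=np.arctan(s); print('pitch',np.degrees(t),c)
t_=np.array([np.cos(t),0,np.sin(t)]); k=abs(P[:,2]-s*P[:,0]-c)<.004
a=P[k]@t_; print('along range',np.percentile(a,[0,.5,99.5,100]), 'roof line pts',[ (x,round(s*x+c,4)) for x in (-.2,-.15,-.1)])
E
```

```text
208.5 55 [-0.0929  0.0908  0.0913]
208.5 57 [-0.0941  0.0915  0.0893]
234 172 [-0.1915  0.0902  0.0341]
234 176 [-0.1957  0.0908  0.0326]
235 178 [-0.1979  0.0903  0.0308]
235 180 [-0.2     0.0905  0.0306]
235 182 [-0.2046  0.0944  0.014 ]
235 184 [-0.2068  0.0946  0.0137]
pitch 28.27126313491352 0.14040654840802894
along range [-0.16381866 -0.16288335 -0.03961468 -0.03828044] roof line pts [(-0.2, np.float64(0.0328)), (-0.15, np.float64(0.0597)), (-0.1, np.float64(0.0866))]
```

```bash
python3 - <<'E'
from h import *
t=np.radians(28.5); c,s=np.cos(t),np.sin(t)
RT=Rz(CY)@np.array([[c,0,-s],[0,1,0],[s,0,c]])@DOWN
nrm=np.array([-s,0,c]); T=np.array([-.138,.0913,.047])
A=T+.07*nrm
print(RT.round(2).tolist(),[robot.ik(cab(*q),RT) for q in (A,T,T+[0,0,.1])])
robot.servo_line(cab(-.2,.09,.25),RT,speed=.15)
robot.move_gripper(.31)
robot.servo_line(cab(*A),speed=.15)
robot.servo_line(cab(*T),speed=.05); print(np.round(robot.read_force(),2))
robot.move_gripper(0); print('grip',robot.read_grip_width(),np.round(robot.read_force(),2))
robot.servo_line(cab(*(T+[0,0,.03])),speed=.05)
robot.servo_line(cab(*(T+[-.02,0,.11])),speed=.1); print(robot.read_grip_width(),np.round(robot.read_force(),2))
robot.servo_line(cab(-.164,.0905,.16),RC,speed=.1); print(robot.read_grip_width())
snap('scene','s2'); snap('top','t2'); print(robot.read_t())
a=cv2.imread('pics/t2.png')[150:320,340:520]; b=cv2.imread('pics/s2.png')[120:340,230:470]
cv2.imwrite('pics/c14.png',np.hstack([cv2.resize(a,(400,378)),cv2.resize(b,(400,378))]))
E
```

```text
[[0.86, -0.21, 0.47], [-0.18, -0.98, -0.1], [0.48, 0.0, -0.88]] [None, None, None]Traceback (most recent call last):
  File "<stdin>", line 9, in <module>
rig.Unreachable: the arm cannot follow that straight line within its joint ranges
```

```bash
cat >> h.py <<'E'
def RT(deg):
    t=np.radians(deg); c,s=np.cos(t),np.sin(t)
    return Rz(CY)@np.array([[c,0,-s],[0,1,0],[s,0,c]])@DOWN
E
python3 - <<'E'
from h import *
print(robot.read_position(),robot.read_qpos())
for d in (0,4,8,12,16,20): print(d,[robot.ik(cab(*q),RT(d)) is not None for q in [(-.138,.0913,.047),(-.138,.0913,.12),(-.15,.0913,.2)]])
for d in (-4,-8,-12,-16,-20,-24,-28): print(d,[(j:=robot.ik(cab(*q),RT(d))) is not None and j.round(0).tolist() for q in [(-.164,.0905,.025),(-.164,.0905,.16)]])
E
```

```text
[ 0.41273571 -0.1250008   0.25000444] [ 23.01800139 -25.57864573 -55.55018546  25.8574635  -39.03537178
  37.6038197 ]
0 [True, True, True]
4 [True, True, True]
8 [True, True, True]
12 [True, True, True]
16 [False, True, True]
20 [False, True, True]
-4 [[7.0, 17.0, -35.0, -2.0, -41.0, 73.0], [7.0, 7.0, -27.0, -1.0, -60.0, 72.0]]
-8 [[6.0, 19.0, -32.0, -3.0, -47.0, 75.0], [6.0, 9.0, -23.0, -3.0, -65.0, 74.0]]
-12 [[5.0, 22.0, -28.0, -4.0, -52.0, 76.0], [5.0, 12.0, -20.0, -4.0, -69.0, 75.0]]
-16 [[4.0, 24.0, -25.0, -5.0, -57.0, 77.0], [4.0, 15.0, -17.0, -5.0, -74.0, 76.0]]
-20 [[3.0, 26.0, -21.0, -6.0, -62.0, 78.0], [3.0, 17.0, -14.0, -5.0, -78.0, 77.0]]
-24 [[3.0, 29.0, -18.0, -6.0, -66.0, 79.0], [3.0, 20.0, -12.0, -6.0, -82.0, 77.0]]
-28 [[2.0, 31.0, -15.0, -7.0, -71.0, 80.0], [2.0, 23.0, -9.0, -7.0, -86.0, 78.0]]
```

```bash
python3 - <<'E'
from h import *
t=np.radians(12); ax=np.array([-np.sin(t),0,np.cos(t)]); T=np.array([-.1387,.0913,.0475])
robot.servo_line(cab(*(T+.13*ax)),RT(12),speed=.1)
robot.move_gripper(.31)
robot.servo_line(cab(*(T+.04*ax)),speed=.15)
robot.servo_line(cab(*T),speed=.05); print(np.round(robot.read_force(),2))
robot.move_gripper(0); print('grip',robot.read_grip_width(),np.round(robot.read_force(),2))
robot.servo_line(cab(*(T+[0,0,.03])),speed=.05)
robot.servo_line(cab(*(T+[-.02,0,.10])),speed=.1); print(robot.read_grip_width(),np.round(robot.read_force(),2))
robot.servo_line(cab(-.164,.091,.16),RT(-16.3),speed=.08); print(robot.read_grip_width())
snap('scene','s2'); snap('top','t2'); print(robot.read_t())
a=cv2.imread('pics/t2.png')[150:320,340:520]; b=cv2.imread('pics/s2.png')[120:340,230:470]
cv2.imwrite('pics/c14.png',np.hstack([cv2.resize(a,(400,378)),cv2.resize(b,(400,378))]))
E
```

```text
[-0.27  0.1   0.14]
grip 0.21234300809757037 [0.13 0.56 1.27]
0.20807833889997124 [ 0.32  0.59 -0.55]
0.2067275956147051
76.2917
```

View pics/c14.png

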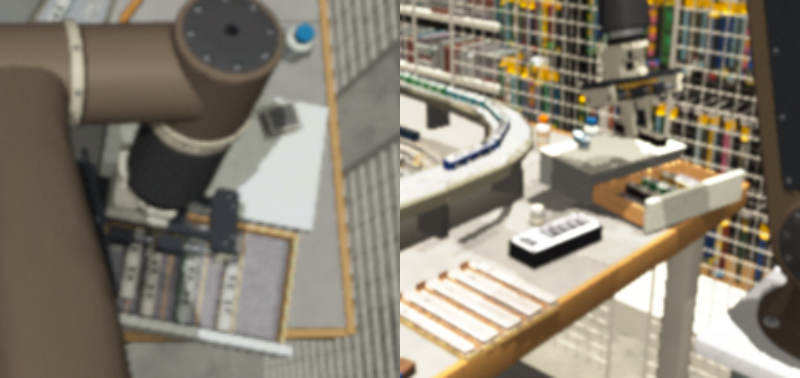

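The yard is empty and the vehicle is in the gripper. I'll lower it with force checks.

```bash
python3 - <<'E'
from h import *
ok=True
robot.servo_line(cab(-.164,.091,.085),speed=.1)
f0=np.array(robot.read_force())
for z in np.arange(.08,.0235,-.003):
    robot.servo_line(cab(-.164,.091,z),speed=.05); f=np.array(robot.read_force())-f0
    if np.linalg.norm(f)>3:
        print(round(z,4),f.round(2))
        if np.linalg.norm(f)>6: break
print('z',z,f.round(2),tocab(robot.read_position()).round(4))
if z<.0295:
    robot.move_gripper(.27); robot.dwell(.3)
    robot.servo_line(cab(-.164,.091,.07),speed=.06)
    robot.servo_line(cab(-.19,.05,.20),RC,speed=.15)
    robot.servo_line(cab(-.22,0,.27),RC,speed=.2); drawer('w15')
print(robot.read_t())
E
```

```text
z 0.025999999999999954 [ 0.68  0.   -0.09] [-0.1642  0.091   0.0258]
drawer: ((-0.16461631655693054, 0.04616913944482803), (0.019534502178430557, 0.1267063021659851), 89.96039581298828) [0.0369 0.0402]
drawer: ((-0.16426396369934082, -0.0012060916051268578), (0.01916220784187317, 0.12608155608177185), 89.6129150390625) [0.0369 0.0402]
drawer: ((-0.1650126874446869, -0.05427498370409012), (0.019462736323475838, 0.1261308491230011), 89.884765625) [0.0369 0.0402]
drawer: ((-0.16581158339977264, 0.09159448742866516), (0.12611079216003418, 0.019766831770539284), 0.09870580583810806) [0.0367 0.04  ]
85.2417
```

All four vehicles are in the drawer, level and centred. Now I push it home.

```bash
python3 - <<'E'
from h import *
robot.move_gripper(0)
X=-.268
print([robot.ik(cab(X,0,z),RC) is not None for z in (.15,.045)])
robot.servo_line(cab(-.22,0,.2),speed=.2)
robot.servo_line(cab(X,0,.13),speed=.15)
robot.servo_line(cab(X,0,.045),speed=.1)
f0=fx()
robot.servo_line(cab(-.165,0,.045),speed=.06); print(fx()-f0)
robot.servo_line(cab(-.115,0,.045),speed=.05); print(fx()-f0)
for x in np.arange(-.113,-.092,.001):
    robot.servo_line(cab(x,0,.045),speed=.03); f=fx()-f0
    if abs(f)>4: print(round(x,4),round(tocab(robot.read_position())[0],4),round(f,2))
    if abs(f)>10: break
robot.dwell(.2)
robot.servo_line(cab(x-.012,0,.045),speed=.05)
robot.servo_line(cab(-.18,0,.06),speed=.15)
robot.servo_line(cab(-.2,0,.25),speed=.2); robot.dwell(.3)
snap('wrist','w16'); print(robot.read_t())
C=(cloud(load('w16'))-CO)@Rz(CY); z=C[...,2]
bm=(z>.060)&(z<.0685)&(C[...,0]<-.088)&(C[...,0]>-.2)&(abs(C[...,1])<.16)
r=cv2.minAreaRect(C[bm][:,:2].astype(np.float32)); print(r,np.percentile(C[bm][:,0],[1,99]))
E
```

```text
[True, True]
0.20441944683598767
-2.2703570029467093
-0.112 -0.1122 -4.14
-0.102 -0.1021 -4.29
-0.101 -0.1011 -4.6
-0.1 -0.1 -4.37
-0.099 -0.0997 -6.91
-0.098 -0.0997 -9.87
-0.097 -0.0997 -11.93
98.0333
((-0.09313511848449707, 0.00048635900020599365), (0.27328556776046753, 0.010066349990665913), 89.97594451904297) [-0.09809067 -0.088217  ]
```

View pics/w16.png

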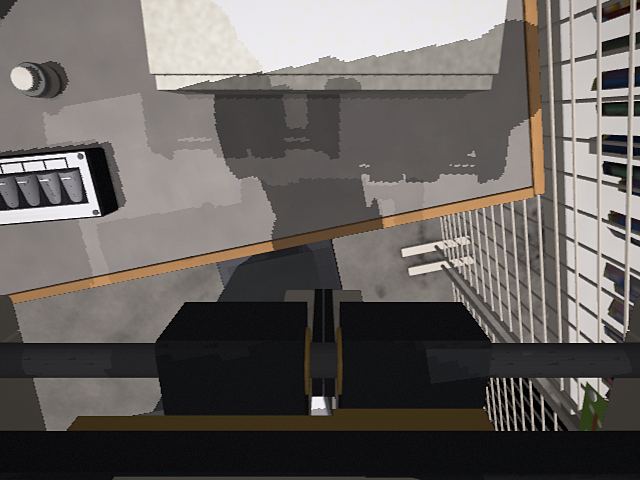

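The drawer is shut: its face is at x = −98 mm, against −97 mm when latched. The robot is clear of everything, so I hand in.

```bash
python3 -c "
from rig import robot
robot.job_done(); print(robot.read_t())"
```

```text
the job is handed in; nothing more can be done
the job is handed in; nothing more can be done
```

The yard is closed and the job is handed in at about 98 s of the 210 s; no verdict is reported.

- **Switches:** One drag turned the five bank switches off. The picture straight after showed the main-line switch still on; I did not check it again at the end.
- **Drawer:** I pushed the front until it sprang ajar, then drew it fully out. The kept coach was in the middle lane.
- **Vehicles:** Three vehicles were on the sidings, and all went into the drawer. The roof-gear railcar first landed askew, with its rear end up on the cabinet's edge and a 31 N push on the tool. It had probably been knocked along its track just after I measured it. I regrasped it with the gripper tilted and set it down level.
- **Last look with the drawer open:** All four vehicles stood level, within 2 mm of the middle of the drawer's length and within 0.5° of lengthwise.
- **Last check with the drawer shut:** After pushing it to its stop and letting go, the front face stayed about 1 mm from the latched position, so it had latched. I could not see the vehicles once it was shut. The walls leave them at most about 6 mm of play at each end.
- **Table items:** I did not measure the rubber, oil bottle and jar at the end; the robot never worked close to them.

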